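Slide the ceramic spacer along the tray rail into the pocket by the earthing stud

TASK

On the aluminium battery tray, push the loose flat ceramic disc across the floor until it is pressed against the long rail, somewhere along the rail's middle part, then slide it along, keeping it against the rail, fully home into the corner pocket at the end where the copper earthing stud stands. Push gently with the fingertips only: the disc stays flat on the tray, never gripped hard or lifted. Leave everything else where it is and finish clear of it all.

Things in the scene. Friction and masses are not known exactly. Their poses are not given: they have to be found in the camera images.
- spacer: Pale ceramic disc, 48 mm diameter, 16 mm thick, about 60 g, small dark mark in the middle of its top; lies flat and loose on the tray floor. Origin: centre of its underside, z up. It slides easily on the tray.
- tray: Aluminium battery tray fixed to the table, 470 mm long (its y, -235 to +235) and 230 mm deep (its x, -130 to +100). Origin on the table surface, z up; floor top at z = 4 mm. A rail 12 mm above the floor runs along its +x side, with a corner pocket at each end; no wall on the -x side. All its faces are smooth and slippery (friction about 0.2). A flat end shelf lies beyond each.
- rail_mid (a point): Middle of the rail's inner face, on the floor, at tray x +90, y 0; tray axes. The rail is straight along y; the disc touches it when its centre is at tray x +66. The rail's middle part reaches 100 mm either way from here.
- pocket_left (a point): Where the disc's origin lies when fully home in the pocket at the tray's +y end (touching rail and end wall): tray x +66, y +151, on the floor; tray axes. End wall's inner face at y +175, 6 mm thick. A lip parallel to the rail, 51 mm from it, runs from y +145 to the end wall, with a slanting lead-in from x +25, y +125. All 12 mm above the floor.
- pocket_right (a point): The same, mirrored, at the tray's -y end: tray x +66, y -151, on the floor; tray axes. End wall's inner face at y -175, lip from y -145, lead-in from y -125.
- stud: Copper earthing stud fixed on one of the two end shelves: round foot 28 mm, hex nut, upright 10 mm rod, 45 mm tall in all; 54 mm beyond the centre of the pocket it marks. Origin: centre of its underside. Either end may have it.
- post: Pale ribbed ceramic insulator post, 28 mm diameter, 40 mm tall, fixed on the other end shelf. Origin: centre of its underside.
- battery: White battery block, 40 x 60 x 22 mm, loose on the tray floor in one of the two corners away from the rail. Origin: centre of its underside. Leave it.
- standoff: Upright brass hex standoff, 20 mm across, 36 mm tall, loose on the tray floor in the other corner away from the rail. Origin: centre of its underside. Leave it.
- sonde: White plastic sonde body, 70 x 90 x 120 mm with a thin wire on top up to 185 mm, standing on the table left of the tray. Origin: centre of its underside. Leave it.
- meter: Black hand meter lying on the table right of the tray towards the far side, 160 x 80 x 43 mm. Origin: centre of its underside. Leave it.
- reel: Grey ring, 80 mm diameter, 30 mm high, lying on the table at the right. Origin: centre of its underside. Leave it.
- driver: Screwdriver, 180 mm long, lying on the table at the left near the robot. Leave it.
There are look-alikes about, which are no part of the job. Leave any pink or turquoise look-alike of the spacer alone.

How it is judged (in metres and radians):
On the way, in this order (a step that is already met when the one before it is completed fails the run):
1. the disc is against the rail, out of the pockets, in the rail's middle part (x of spacer in the frame of tray above 0.062 m and y of spacer in the frame of tray between -0.1 and 0.1 m), for 0.1 s.
2. the disc is fully home in the pocket at the stud's end (((horizontal distance between spacer and pocket_left below 0.005 m and horizontal distance between stud and pocket_left below 0.09 m) or (horizontal distance between spacer and pocket_right below 0.005 m and horizontal distance between stud and pocket_right below 0.09 m))), for 0.2 s.
At the end, for the whole second after the job is handed in: The disc lies flat and still on the tray floor, its centre within 5 mm of its fully-home place in the pocket at the end with the copper stud (((horizontal distance between spacer and pocket_left below 0.005 m and horizontal distance between stud and pocket_left below 0.09 m) or (horizontal distance between spacer and pocket_right below 0.005 m and horizontal distance between stud and pocket_right below 0.09 m)) and z of spacer in the frame of tray below 0.0065 m and angle between spacer's own z axis and vertical below 0.08 rad and linear speed of spacer below 0.01 m/s); the robot touches nothing.
It fails at once if the disc is lifted more than 5 mm off the tray floor (z of spacer in the frame of tray above 0.009 m).
It fails at once if the disc is tipped by more than 15 degrees (angle between spacer's own z axis and vertical above 0.26 rad).
It fails at once if the disc is more than 10 mm off the rail outside the rail's middle part (more than 100 mm from the tray's middle) (x of spacer in the frame of tray below 0.056 m and (y of spacer in the frame of tray above 0.1 m or y of spacer in the frame of tray below -0.1 m)).
It fails at once if the disc is pushed or gripped with more than 40 N (contact force between the fingers and spacer above 40 N).
It fails at once if a bystander (battery block, standoff, sonde body, meter, reel or screwdriver) is moved more than 15 mm (distance of any of battery, standoff, sonde, meter, reel, driver from where it was at the start of the episode above 0.015 m).
It also fails if it takes over 51 s, if anything falls off the work surface, if the arm or the gripper's body presses on something with over 40 N, if the wrist force passes 120 N, or if a joint passes its speed limit or range.

ROBOT

A 6-joint arm with a two-finger parallel gripper is mounted at the origin on the work surface. World frame = base frame: x ahead of the robot, y to its left, z up, the work surface at z = 0. Lengths are in mm, angles in rad, forces in N, time in s.
With the tool pointing down it reaches from about 300 to 875 mm from the base axis. Payload 6.4 kg.
Tool frame: the origin (TCP) lies midway between the tips of the shut fingers; the grasp point (between the pads) lies 19 mm behind it; x points along the fingers, y is the direction in which the jaws open and shut, and the axes are right-handed (so a half turn about x gives the same grasp; the last joint's range is limited). The gripper opens to 88 mm and grips with 3 to 60 N. Pads are 18 mm wide; open, the fingers measure 123 mm over their backs; the gripper's body (75 mm by 187 mm) begins 45 mm behind the grasp point.
Start: joints at [-1.46, 0.181, 1.607, -0, 1.354, -0.206], TCP at [179.144, -546.396, 238.714] pointing down, gripper open.
Joint ranges: [-2.99, 2.99], [-0.89, 2.07], [0.3, 2.58], [-1.14, 4.28], [0, 2.63], [-3.12, 3.12]. Speed limits (rad/s): [2.57, 2.57, 3.01, 3.14, 3.14, 3.14].

INTERFACE

Orientations are given as a unit quaternion [x, y, z, w].
In Python, from cell import observe, get_image, job_done, recognise, outline_of, landmark_of gives the robot as it stands. The module is installed in compiled form; this text tells all that it offers.
- The arm moves only by the tool move_arm, never from a script. Its argument "rows" is one flat list of numbers, 7 for each row, row after row: the shift along the tool's x, y, z normalised to -1 to 1, where 1 is 750 mm, then the turn, a rotation vector about the tool's x, y, z normalised to -1 to 1, where 1 is 1.5 rad, then the opening, from 0 (shut) to 1 (fully open). A call has 1 to 10 rows; each row is the pose to reach, as a shift and turn from the pose commanded when the call began, along the tool's axes at that moment; what a row does not reach only later rows make up. A row lasts 1/10 s, in which the tool goes at most 50 mm and 8.59 degrees, less where a joint would pass 70% of its speed; a pose out of reach is approached as far as the arm can. A call with a number of a shift or a turn outside -1 to 1 is refused whole. A call with a gripper value outside its range is refused whole. The fingers move at their own pace and stop on an object; "force" is the grip in N (left out, the last holds). Time passes only in rows, so rows that repeat a pose let the fingers close. It gives the time, the measured TCP pose, the force and the opening at its end, in the units of the state.
- observe(): the state, without advancing time (a new reading comes with each control period).
- get_image(name): name is "scene" or "top"; returns a dict with "pixels" (420x560x3 uint8, red, green, blue), "depth" (420x560 float32, mm along the optical axis (not along the pixel's ray), 0 where there is no reading), "fovy" (degrees; the focal length in pixels is half the picture's height over the tangent of half this angle, whatever the lens; pixels are square), "cx", "cy" (the principal point, pixels), "R" (3x3) and "t" (3): a world point X has camera coordinates R X + t. Camera axes: x right, y down, z forward; pixel columns grow to the right and rows downward; lengths in mm; the calibration is good to about 2 mm. A picture is of the moment at which its call begins.
- job_done(): hands the job in, once; it reports no verdict.
Trained networks look in the newest picture that a camera, given by its name, has taken for a name from the list of things; names that differ only in an ending like _2 or _b are one class to them, and where a whole thing is asked for, a point or a joint stands for the part that bears it (a point fixed in the world has none). Each returns a list of dicts, best first, with "confidence" (0 to 1); they miss things now and then, are a little off and sometimes report something else, mostly with a low value. They report only what shows in the picture. A call takes as long as a camera call. They do not tell look-alikes from the thing itself.
- recognise(camera, name): "rect" ([centre column, centre row, width, height] in pixels, round what is visible of it).
- outline_of(camera, name): "mask" (420x560 bool, what is visible of it) and "rect" ([centre column, centre row, width, height] in pixels, round what is visible of it).
- landmark_of(camera, name): "at" ([column, row] in pixels: a listed point, or the origin of a listed thing).
The state is a dict: "time": time; "joint_pos": joint angles; "dq": joint speeds; "joint_torque": joint torques, N m; "tool_pos": TCP position; "orientation": TCP orientation; "ft_force": force on the tool from outside, world axes, zero at the start; "moment": the same for the moment, N m; "finger_gap": finger opening in mm.
Only numpy, scipy, OpenCV 4.12 (cv2) and the standard library are available. Lean on these libraries where they do the work, as an engineer would, in place of code of your own. Each camera call takes 0.05 s, during which the arm holds its last target.

## Working session

There is one attempt and no reset: what is moved stays moved. The work goes in short steps, Python scripts to look and compute and a tool call to move; the robot and the scene stay as the last step left them, time stands still between calls to the robot, and variables do not carry over. Pictures are saved under pics/ and viewed, and the job is handed in when it is done.

Besides the shell and the picture viewer there is one more tool, called after ">>>" as a command line: name --argument value ..., lists and objects as JSON in quotes. move_arm: Moves the arm, as the interface text tells. Its arguments: {"type":"object","properties":{"rows":{"type":"array"},"force":{"type":"number"}},"required":["rows"]}

```bash
mkdir -p pics; cat > h.py <<'E'
import numpy as np, cv2
from cell import *
def K(im):
    f=210/np.tan(np.radians(im['fovy'])/2); return f,im['cx'],im['cy']
def ray(im,u,v,z):
    f,cx,cy=K(im);R=np.array(im['R']);t=np.array(im['t'])
    d=R.T@np.array([(u-cx)/f,(v-cy)/f,1]);c=-R.T@t
    return c+d*(z-c[2])/d[2]
def proj(im,X):
    f,cx,cy=K(im);p=np.array(im['R'])@np.array(X)+np.array(im['t']);return [f*p[0]/p[2]+cx,f*p[1]/p[2]+cy]
def save(im,n,crop=None,s=1):
    p=im['pixels'][:,:,::-1]
    if crop: a,b,c,d=crop;p=p[b:d,a:c]
    cv2.imwrite('pics/'+n+'.png',cv2.resize(p,None,fx=s,fy=s,interpolation=cv2.INTER_CUBIC))
E
python3 - <<'E'
from h import *
print(observe())
for c in ['top','scene']:
    im=get_image(c);save(im,c+'1',s=1.4)
    for n in ['spacer','stud','post','pocket_left','pocket_right','rail_mid','tray','battery','standoff']:
        print(c,n,[(np.round(r['at'],1).tolist(),round(r['confidence'],2)) for r in landmark_of(c,n)][:4])
E
```

```text
{'time': 0.0, 'joint_pos': array([-1.46031494e+00,  1.81555908e-01,  1.60795673e+00,  5.69315801e-06,
        1.35377643e+00, -2.06314844e-01]), 'dq': array([ 0.00011086, -0.00068088, -0.00088417, -0.0002423 ,  0.00162399,
        0.00081826]), 'joint_torque': array([ 1.95997469e-03, -4.33868873e+01, -3.41847754e+01,  7.03908876e-02,
        3.87132098e-02, -1.41359528e-04]), 'tool_pos': array([ 179.0791834 , -545.86789424,  237.82654426]), 'orientation': array([ 0.69828518,  0.11213513, -0.6982238 ,  0.11093714]), 'ft_force': array([-0.41780003, -1.18598293,  0.82432954]), 'moment': array([0.01000518, 0.06468504, 0.03546819]), 'finger_gap': 87.9075851714065}
top spacer [([221.7, 275.9], 0.59), ([425.8, 160.2], 0.48), ([200.7, 185.9], 0.46), ([261.6, 148.1], 0.45)]
top stud [([312.6, 185.8], 0.44), ([334.1, 186.6], 0.41)]
top post [([200.3, 187.9], 0.68)]
top pocket_left [([216.7, 184.9], 0.77), ([270.0, 176.9], 0.68), ([315.3, 185.8], 0.47)]
top pocket_right []
top rail_mid [([269.6, 178.2], 0.58), ([317.2, 240.4], 0.22)]
top tray [([268.9, 209.0], 0.92)]
top battery [([211.6, 239.2], 0.61)]
top standoff [([317.9, 240.8], 0.41)]
scene spacer [([237.6, 290.4], 0.76), ([369.2, 223.8], 0.5)]
scene stud [([197.7, 226.2], 0.49), ([251.6, 199.2], 0.34)]
scene post [([342.3, 293.2], 0.64)]
scene pocket_left [([318.7, 285.9], 0.64)]
scene pocket_right [([214.8, 232.4], 0.67)]
scene rail_mid [([253.4, 261.9], 0.83), ([202.7, 156.4], 0.53)]
scene tray [([279.2, 240.7], 0.72)]
scene battery [([358.5, 245.1], 0.76), ([283.6, 241.5], 0.7)]
scene standoff [([248.5, 202.3], 0.63)]
```

```bash
sleep 0
```

```text
(no output)
```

View pics/top1.png

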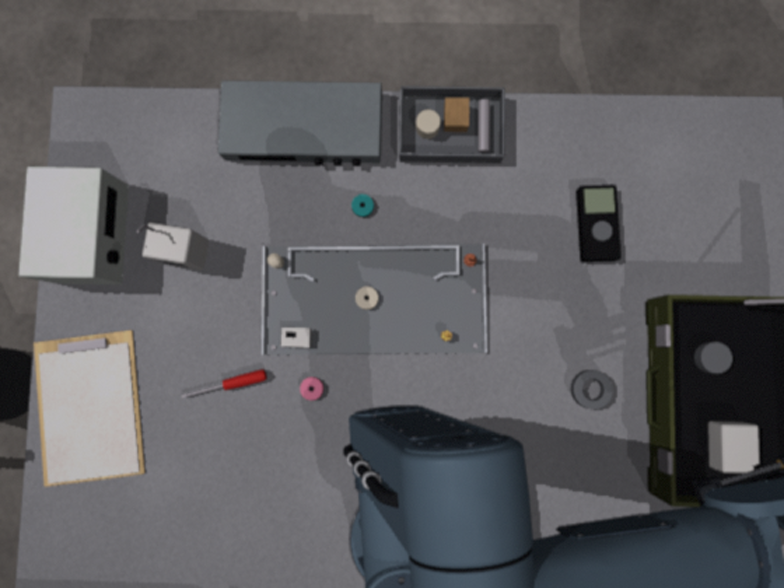

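View pics/scene1.png

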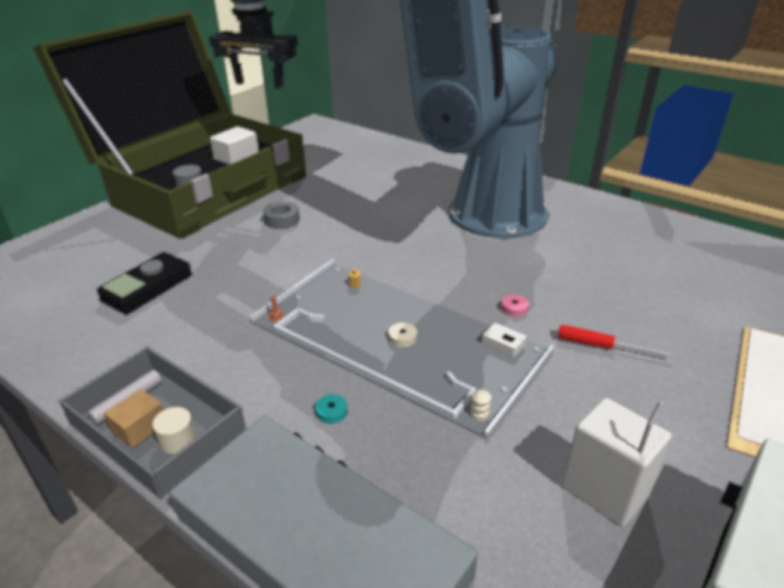

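The top view shows the rail at the far side. The copper stud is at the right end (px ≈336,186) and the pale post at the left (≈197,186), so the target is pocket_right. Spacer candidates in the top view are cream (262,213), turquoise (260,147), pink (222,277) and a box item (306,87). Only the cream one lies on the tray floor and has a dark mark, so I'll enlarge it to confirm.

```bash
python3 - <<'E'
from h import *
im=get_image('top');save(im,'top2',(180,165,360,260),4.4)
f,cx,cy=K(im);print(f,cx,cy,np.round(im['R'],3).tolist(),im['t'])
for n in ['spacer','stud','post','battery','standoff']:
    for r in outline_of('top',n)[:4]:
        m=r['mask'];v,u=np.nonzero(m);print(n,round(r['confidence'],2),np.round(r['rect'],1),round(u.mean(),1),round(v.mean(),1),m.sum())
im2=get_image('scene');save(im2,'scene2',(170,180,410,320),3.3)
E
```

```text
463.8704627577508 282.4052810878758 206.75547251777516 [[0.022, -1.0, -0.016], [-0.995, -0.02, -0.096], [0.095, 0.019, -0.995]] [  18.15945381  508.42996247 1329.59335124]
spacer 0.77 [223.  276.9  14.8  12.9] 222.4 277.0 197
spacer 0.57 [261.9 215.1  16.7  10.4] 261.4 212.5 173
spacer 0.48 [260.1 147.    9.6  17.2] 258.5 146.2 228
post 0.51 [198.1 185.9   6.    7. ] 196.9 185.9 76
post 0.26 [174.4 270.2  37.9  17.4] 174.6 270.4 267
post 0.2 [261.  213.1  15.   13. ] 261.6 212.4 201
battery 0.54 [212.1 239.5  23.   16.6] 211.3 240.4 297
standoff 0.59 [424.2 278.2  32.2  28.9] 422.2 277.3 548
standoff 0.41 [317.8 238.7   6.7   0.4] 318.5 239.0 26
```

```bash
sleep 0
```

```text
(no output)
```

View pics/top2.png

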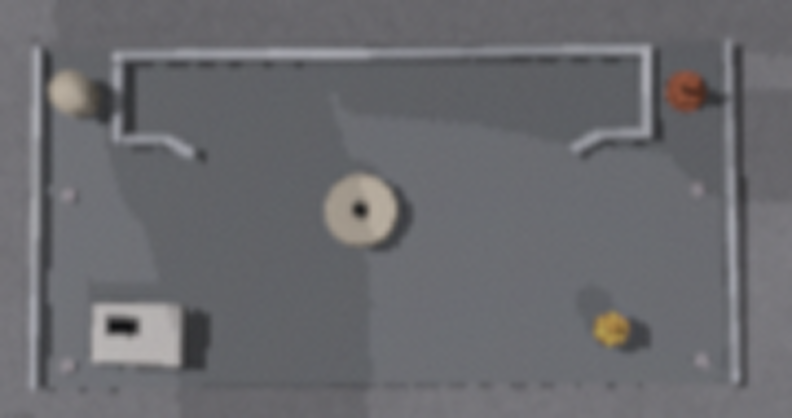

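View pics/scene2.png

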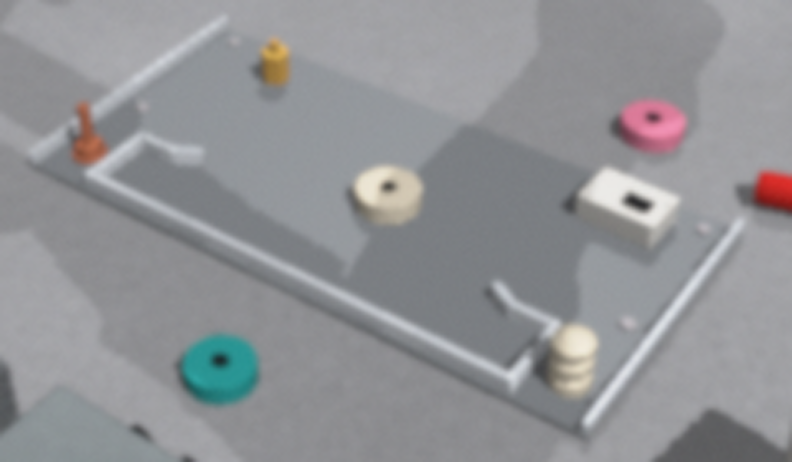

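The cream disc (≈261.8, 212.7) is the spacer: it is on the tray and has the dark centre mark. The stud is at the -y (right) end. Next I'll measure the tray pose from the bright rail lines.

```bash
cat > tray.py <<'E'
from h import *
def peak(a,x0):
    a=a.astype(float);b=np.percentile(a,50);w=np.clip(a-b-25,0,None);return x0+(w*np.arange(len(a))).sum()/w.sum() if w.sum()>10 else None
def fit(p): 
    p=np.array(p);return p
def run(im):
    g=cv2.cvtColor(im['pixels'],cv2.COLOR_RGB2GRAY)
    z=16
    rail=[ray(im,u,q,z) for u in range(212,322,3) if (q:=peak(g[169:186,u],169)) is not None]
    wl=[ray(im,q,v,z) for v in range(180,195) if (q:=peak(g[v,202:213],202)) is not None]
    wr=[ray(im,q,v,z) for v in range(179,193) if (q:=peak(g[v,320:334],320)) is not None]
    ll=[ray(im,u,q,z) for u in range(210,217) if (q:=peak(g[190:203,u],190)) is not None]
    lr=[ray(im,u,q,z) for u in range(318,326) if (q:=peak(g[189:202,u],189)) is not None]
    return [np.array(a) for a in (rail,wl,wr,ll,lr)]
if __name__=='__main__':
    im=get_image('top')
    rail,wl,wr,ll,lr=run(im)
    k,b=np.polyfit(rail[:,1],rail[:,0],1);print('rail slope',k,'x at y',b,'res',np.std(rail[:,0]-k*rail[:,1]-b))
    for n,a in zip(['wl','wr','ll','lr'],(wl,wr,ll,lr)): print(n,a.mean(0),a.std(0),len(a), 'd rail',a[:,0].mean()-(k*a[:,1].mean()+b))
    print('spacer top',ray(im,261.8,212.7,20))
    d=im['depth'];print('depth floor/disc',d[225,300],d[212,258],d[212,266])
    f,cx,cy=K(im)
    def p3(u,v):
        R=np.array(im['R']);return R.T@(np.array([(u-cx)/f,(v-cy)/f,1])*d[v,u]-np.array(im['t']))
    print(p3(300,225),p3(258,212),p3(260,300))
    print('stud',ray(im,336,185.5,30),'battery',ray(im,211,240,22),'standoff',ray(im,319,240,36))
E
python3 tray.py
```

```text
rail slope -0.03068596748242804 x at y 600.4726430392463 res 0.3746911137635747
wl [562.90531655 250.8107252   16.        ] [12.86381211  7.30339505  0.        ] 15 d rail -29.87095673636145
wr [574.31819802 -99.1663701   16.        ] [11.98231528  0.18232701  0.        ] 14 d rail -29.197461022884795
ll [536.33245566 234.73045008  16.        ] [0.2820004  5.91315968 0.        ] 7 d rail -56.93725642212121
lr [546.32243198 -84.99876794  16.        ] [0.5524868  6.72279721 0.        ] 8 d rail -56.7584804927709
spacer top [489.63954827  89.04109139  20.        ]
depth floor/disc 1370.1104 1358.973 1357.5083
[456.97161586 -23.73192214   2.62493688] [491.51120531 100.27103943  19.43388111] [281.09406839  61.84931504 435.72988743]
stud [ 572.84109956 -125.89509372   30.        ] battery [406.65508958 234.83762508  22.        ] standoff [413.13385348 -78.36430093  36.        ]
```

```bash
cat > mv.py <<'E'
from h import *
from scipy.spatial.transform import Rotation as Ro
TH=0.0307; O=np.array([505.1,76.75])
def t2w(x,y): return O+np.array([x*np.cos(TH)-y*np.sin(TH),x*np.sin(TH)+y*np.cos(TH)])
def w2t(p): 
    d=np.array(p)[:2]-O;return np.array([d[0]*np.cos(TH)+d[1]*np.sin(TH),-d[0]*np.sin(TH)+d[1]*np.cos(TH)])
def plan(tx,ty,z,jaw=None):
    """target in tray xy, world z; jaw angle = direction of tool y in tray axes (deg)"""
    s=observe();R=Ro.from_quat(s['orientation']);p=s['tool_pos']
    y=R.as_matrix()[:,1]
    print('t',round(s['time'],2),'tcp',np.round(p,1),'tray',np.round(w2t(p),1),'jaw deg tray',np.degrees(np.arctan2(y[1],y[0])-TH).round(2),'tip tilt',R.as_matrix()[:,0].round(4),'F',s['ft_force'].round(1),'gap',round(s['finger_gap'],1),'q6',s['joint_pos'].round(2))
    w=np.array([*t2w(tx,ty),z]);sh=R.inv().apply(w-p)/750
    rv=np.zeros(3)
    if jaw is not None:
        a=np.radians(jaw)+TH;Y=np.array([np.cos(a),np.sin(a),0]);X=np.array([0,0,-1.]);T=Ro.from_matrix(np.c_[X,Y,np.cross(X,Y)])
        rv=(R.inv()*T).as_rotvec()/1.5
    print('row',sh.round(4).tolist(),rv.round(4).tolist(),'dist',np.linalg.norm(w-p).round(1),'deg',np.degrees(np.linalg.norm(rv)*1.5).round(1))
E
python3 - <<'E'
from mv import *
for j in(90,-90): plan(-75,12.8,150,j)
im=get_image('top')
print(proj(im,[*t2w(93,178),16]),proj(im,[*t2w(93,-178),16]),proj(im,[*t2w(-130,235),16]),proj(im,[*t2w(-130,-235),16]))
E
```

```text
t 1.4 tcp [ 179.1 -546.4  238.7] tray [-345.  -612.9] jaw deg tray -73.61 tip tilt [ 0. -0. -1.] F [ 0.3 -0.6 -0.3] gap 88.0 q6 [-1.46  0.18  1.61  0.    1.35 -0.21]
row [0.1183, -0.6988, -0.5807] [-1.9037, 0.0, -0.0] dist 687.2 deg 163.6
t 1.4 tcp [ 179.1 -546.4  238.7] tray [-345.  -612.9] jaw deg tray -73.61 tip tilt [ 0. -0. -1.] F [ 0.3 -0.6 -0.3] gap 88.0 q6 [-1.46  0.18  1.61  0.    1.35 -0.21]
row [0.1183, -0.6988, -0.5807] [0.1907, -0.0, -0.0] dist 687.2 deg 16.4
[np.float64(206.0267812089944), np.float64(177.0245617524167)] [np.float64(326.2885825593976), np.float64(175.68978789608508)] [np.float64(186.00475675441646), np.float64(252.78933628103863)] [np.float64(347.29288415270634), np.float64(251.41049083181554)]
```

>>> move_arm --rows '[0.02,-0.699,-0.581,0.19,0,0,0.34,0.02,-0.699,-0.581,0.19,0,0,0.34,0.02,-0.699,-0.581,0.19,0,0,0.34,0.02,-0.699,-0.581,0.19,0,0,0.34,0.02,-0.699,-0.581,0.19,0,0,0.34,0.02,-0.699,-0.581,0.19,0,0,0.34,0.02,-0.699,-0.581,0.19,0,0,0.34,0.02,-0.699,-0.581,0.19,0,0,0.34,0.02,-0.699,-0.581,0.19,0,0,0.34,0.02,-0.699,-0.581,0.19,0,0,0.34]' --force 5

```text
time: 2.45
tool_pos: [363.4, -79.8, 228.2]
orientation: [0.708, 0.011, -0.706, 0.011]
ft_force: [0.7, 0.3, 0.1]
finger_gap: 30.2
```

```bash
python3 -c "
from mv import *
plan(-75,12.8,80,-90)"
```

```text
t 2.45 tcp [363.4 -79.8 228.2] tray [-146.4 -152.1] jaw deg tray -89.97 tip tilt [ 1.6e-03 -9.0e-04 -1.0e+00] F [0.7 0.3 0.1] gap 30.2 q6 [-0.54 -0.31  2.09  0.    1.36  1.  ]
row [0.1975, -0.22, -0.095] [0.0003, -0.0011, -0.0007] dist 232.9 deg 0.1
```

>>> move_arm --rows '[0.03,-0.22,-0.095,0,0,0,0.34,0.03,-0.22,-0.095,0,0,0,0.34,0.03,-0.22,-0.095,0,0,0,0.34,0.03,-0.22,-0.095,0,0,0,0.34,0.22,-0.22,-0.095,0,0,0,0.34,0.22,-0.22,-0.095,0,0,0,0.34,0.22,-0.22,-0.095,0,0,0,0.34,0.22,-0.22,-0.095,0,0,0,0.34,0.22,-0.22,-0.095,0,0,0,0.34]'

```text
time: 3.35
tool_pos: [428.9, 85.6, 63.1]
orientation: [-0.706, -0.011, 0.708, -0.011]
ft_force: [1.3, 0.2, 0.3]
finger_gap: 30.1
```

```bash
python3 -c "
from mv import *
plan(-75,12.8,11,-90)
im=get_image('top');save(im,'top3',(180,165,360,260),4.4)
im=get_image('scene');save(im,'scene3',(170,150,410,320),3.3)"
```

```text
t 3.35 tcp [428.9  85.6  63.1] tray [-75.9  11.2] jaw deg tray -89.94 tip tilt [-1.5e-03  1.0e-04 -1.0e+00] F [1.3 0.2 0.3] gap 30.1 q6 [-0.08  0.13  2.07  0.    0.94  1.46]
row [0.0695, -0.0021, -0.0013] [0.0007, 0.001, 0.0001] dist 52.1 deg 0.1
```

View pics/top3.png

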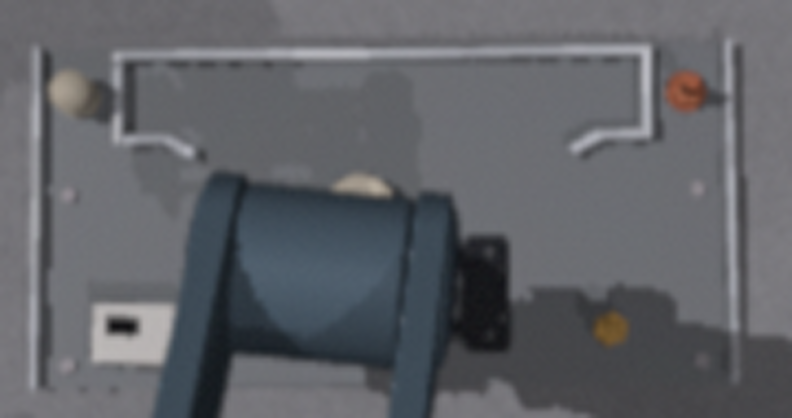

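View pics/scene3.png

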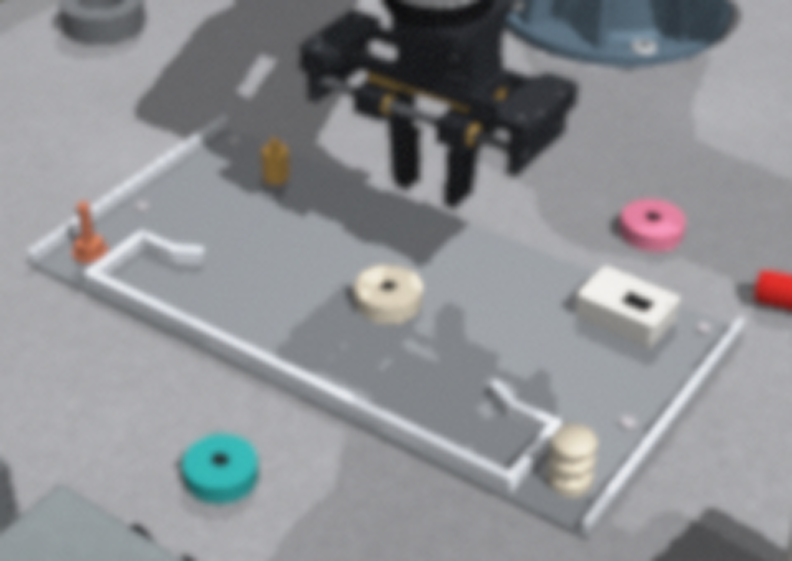

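The two fingertips straddle the disc's centreline on its near side, and nothing else is close. Lowering now.

>>> move_arm --rows '[0.05,-0.002,0,0,0,0,0.34,0.0695,-0.002,0,0,0,0,0.34,0.0695,-0.002,0,0,0,0,0.34,0.0695,-0.002,0,0,0,0,0.34]'

```text
time: 3.85
tool_pos: [430.9, 86.9, 12.7]
orientation: [0.708, 0.011, -0.706, 0.011]
ft_force: [0.7, 0.0, 0.4]
finger_gap: 29.8
```

```bash
python3 -c "
from mv import *
plan(-45,12.8,11,-90)
plan(35,12.8,11,-90)"
```

```text
t 3.85 tcp [430.9  86.9  12.7] tray [-73.9  12.4] jaw deg tray -89.94 tip tilt [ 3.6e-03 -3.0e-04 -1.0e+00] F [0.7 0.  0.4] gap 29.8 q6 [-0.07  0.24  2.08  0.    0.81  1.47]
row [0.0024, -0.0004, -0.0385] [0.0007, -0.0024, -0.0002] dist 29.0 deg 0.2
t 3.85 tcp [430.9  86.9  12.7] tray [-73.9  12.4] jaw deg tray -89.94 tip tilt [ 3.6e-03 -3.0e-04 -1.0e+00] F [0.7 0.  0.4] gap 29.8 q6 [-0.07  0.24  2.08  0.    0.81  1.47]
row [0.0027, -0.0003, -0.1452] [0.0007, -0.0024, -0.0002] dist 108.9 deg 0.2
```

>>> move_arm --rows '[0.002,0,-0.015,0,0,0,0.34,0.002,0,-0.03,0,0,0,0.34,0.002,0,-0.036,0,0,0,0.34,0.002,0,-0.042,0,0,0,0.34,0.002,0,-0.048,0,0,0,0.34,0.002,0,-0.054,0,0,0,0.34,0.002,0,-0.06,0,0,0,0.34,0.002,0,-0.066,0,0,0,0.34,0.002,0,-0.072,0,0,0,0.34,0.002,0,-0.078,0,0,0,0.34]'

```text
time: 4.85
tool_pos: [487.7, 89.0, 9.0]
orientation: [-0.707, -0.011, 0.707, -0.011]
ft_force: [0.7, -0.6, -1.3]
finger_gap: 30.0
```

```bash
python3 -c "
from mv import *
plan(30,12.8,11,-90)
im=get_image('scene');save(im,'scene4',(170,150,410,320),3.3)
im=get_image('top');save(im,'top4',(180,165,360,260),4.4)"
```

```text
t 4.85 tcp [487.7  89.    9. ] tray [-17.   12.8] jaw deg tray -89.94 tip tilt [-1.e-04  0.e+00 -1.e+00] F [ 0.7 -0.6 -1.3] gap 30.0 q6 [-0.06  0.35  1.94  0.    0.85  1.48]
row [-0.0026, 0.0, -0.0627] [0.0007, 0.0001, 0.0] dist 47.0 deg 0.1
```

View pics/scene4.png

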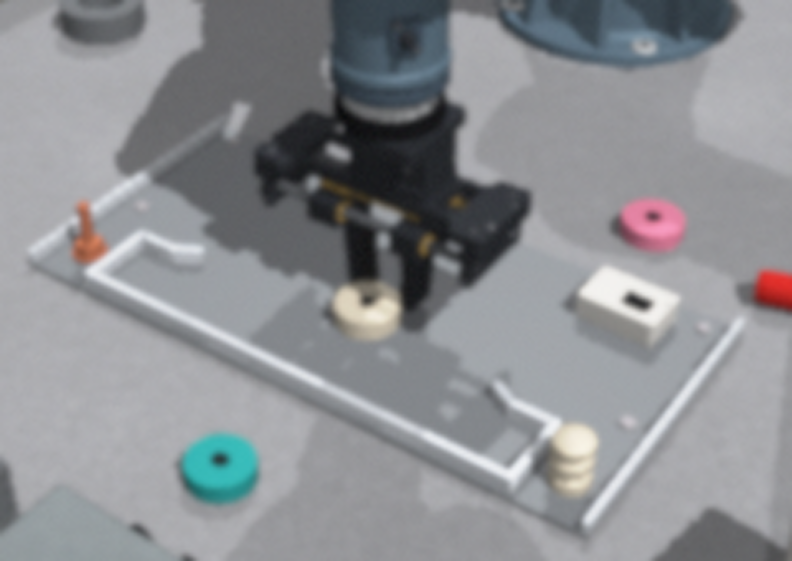

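View pics/top4.png

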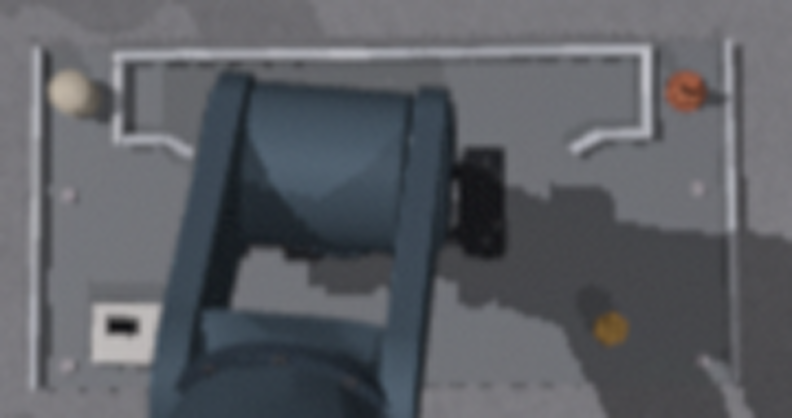

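The scene view shows the disc (mark ≈ (281.5, 241)) moved forward and nested against both fingertips. I'll carry on.

```bash
python3 -c "
from mv import *
im=get_image('scene');print(w2t(ray(im,281.5,241.3,20)))
for r in outline_of('scene','spacer')[:3]: print(r['rect'],r['confidence'],w2t(ray(im,r['rect'][0],r['rect'][1],12)))"
```

```text
[10.95564294 14.44930636]
[280.6, 244.6, 24.7, 14.7] 0.75 [14.12026153 14.0515778 ]
[236.9, 291.1, 20.9, 24.3] 0.75 [187.76373864  25.56267542]
[367.9, 220.8, 16.6, 14.3] 0.73 [-184.63067188  139.60410142]
```

>>> move_arm --rows '[-0.003,0,-0.006,0,0,0,0.34,-0.003,0,-0.012,0,0,0,0.34,-0.003,0,-0.018,0,0,0,0.34,-0.003,0,-0.024,0,0,0,0.34,-0.003,0,-0.03,0,0,0,0.34,-0.003,0,-0.036,0,0,0,0.34,-0.003,0,-0.042,0,0,0,0.34,-0.003,0,-0.048,0,0,0,0.34,-0.003,0,-0.054,0,0,0,0.34,-0.003,0,-0.056,0,0,0,0.34]'

```text
time: 6.05
tool_pos: [530.0, 90.3, 11.4]
orientation: [0.707, 0.011, -0.707, 0.011]
ft_force: [-0.3, -0.5, -0.3]
finger_gap: 30.2
```

```bash
python3 -c "
from mv import *
plan(38,12.8,11,-90)
im=get_image('scene');save(im,'scene5',(170,150,410,320),3.3)
for r in outline_of('scene','spacer')[:3]: print(r['rect'],r['confidence'],w2t(ray(im,r['rect'][0],r['rect'][1],12)))"
```

```text
t 6.05 tcp [530.   90.3  11.4] tray [25.3 12.8] jaw deg tray -89.94 tip tilt [ 4.e-04 -0.e+00 -1.e+00] F [-0.3 -0.5 -0.3] gap 30.2 q6 [-0.05  0.42  1.83  0.    0.89  1.49]
row [0.0005, -0.0, -0.0169] [0.0007, -0.0003, -0.0] dist 12.7 deg 0.1
[371.0, 218.9, 20.3, 18.1] 0.69 [-196.18609063  142.43165074]
[271.0, 254.4, 25.3, 22.0] 0.57 [54.83995907 15.98966749]
[235.6, 291.3, 23.1, 22.4] 0.56 [189.74231466  23.71990849]
```

View pics/scene5.png

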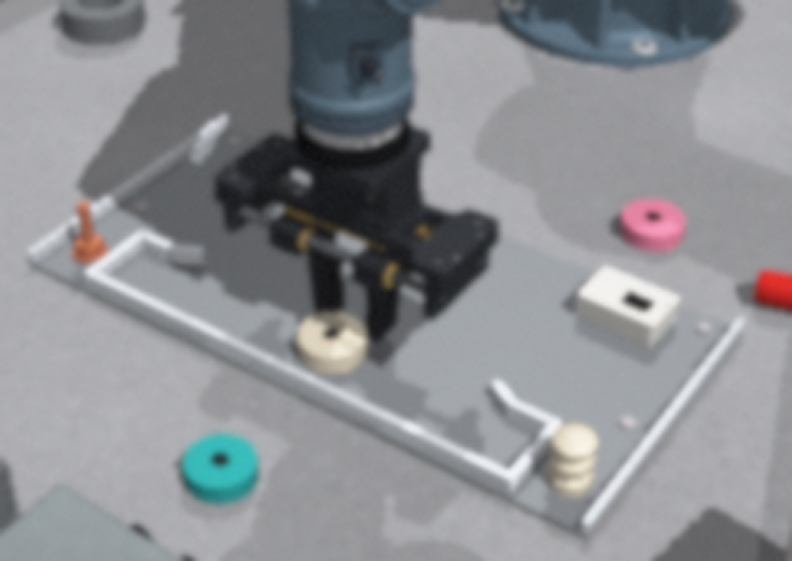

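Disc is still about 12 mm short of the rail. Going the rest of the way slowly and watching the force.

>>> move_arm --rows '[0,0,-0.003,0,0,0,0.34,0,0,-0.006,0,0,0,0.34,0,0,-0.009,0,0,0,0.34,0,0,-0.011,0,0,0,0.34,0,0,-0.013,0,0,0,0.34,0,0,-0.015,0,0,0,0.34,0,0,-0.016,0,0,0,0.34,0,0,-0.016,0,0,0,0.34]'

```text
time: 6.95
tool_pos: [541.5, 90.7, 11.4]
orientation: [0.707, 0.011, -0.707, 0.011]
ft_force: [-0.4, -0.1, -0.5]
finger_gap: 29.5
```

```bash
python3 -c "
from mv import *
plan(40,12.8,11,-90)
for i in range(3): print(observe()['ft_force']);get_image('top')
"
```

```text
t 6.95 tcp [541.5  90.7  11.4] tray [36.8 12.8] jaw deg tray -89.94 tip tilt [ 2.e-04 -0.e+00 -1.e+00] F [-0.4 -0.1 -0.5] gap 29.5 q6 [-0.05  0.44  1.8   0.    0.9   1.49]
row [0.0005, 0.0, -0.0042] [0.0007, -0.0001, -0.0] dist 3.2 deg 0.1
[-0.43400621 -0.05510534 -0.51344976]
[ 0.09603233  0.85172597 -0.03237621]
[ 0.08018047  0.12826614 -0.39446023]
```

No contact with the rail yet. I'll add 1 mm steps with a hold after each.

>>> move_arm --rows '[0,0,-0.001,0,0,0,0.34,0,0,-0.0015,0,0,0,0.34,0,0,-0.002,0,0,0,0.34,0,0,-0.0025,0,0,0,0.34,0,0,-0.0025,0,0,0,0.34]'

```text
time: 7.6
tool_pos: [543.3, 90.8, 11.4]
orientation: [0.707, 0.011, -0.707, 0.011]
ft_force: [0.1, -0.1, 0.5]
finger_gap: 30.1
```

```bash
python3 -c "
from mv import *
plan(40,12.8,11,-90)
for i in range(3): print(observe()['ft_force']);im=get_image('scene')
save(im,'scene6',(210,220,310,290),8)
"
```

```text
t 7.6 tcp [543.3  90.8  11.4] tray [38.6 12.8] jaw deg tray -89.94 tip tilt [ 1.e-04  0.e+00 -1.e+00] F [ 0.1 -0.1  0.5] gap 30.1 q6 [-0.05  0.44  1.8   0.    0.9   1.49]
row [0.0005, 0.0, -0.0018] [0.0007, -0.0001, 0.0] dist 1.4 deg 0.1
[ 0.14784339 -0.12242357  0.51632883]
[ 0.92543578 -0.0502824  -0.35570373]
[-0.46163134  0.34801159  0.16753133]
```

View pics/scene6.png

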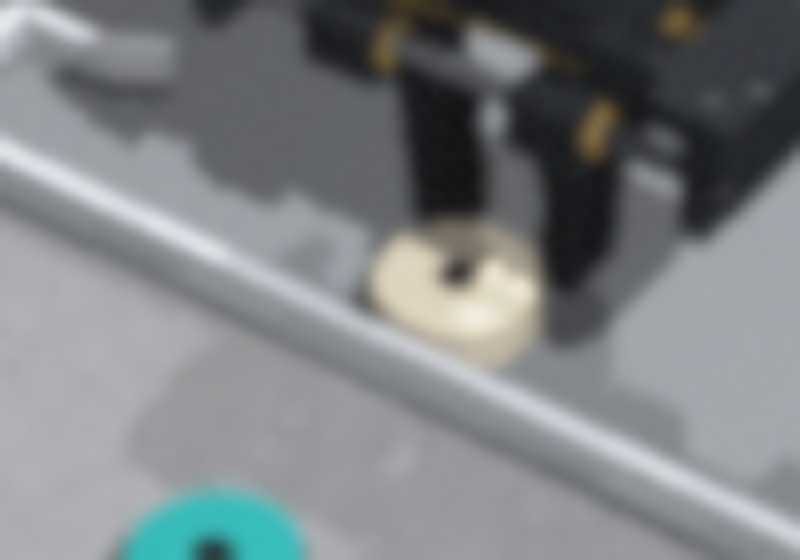

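Very close to the rail, but the force shows no contact. Continuing in 0.5 mm steps.

>>> move_arm --rows '[0,0,-0.0007,0,0,0,0.34,0,0,-0.0014,0,0,0,0.34,0,0,-0.0021,0,0,0,0.34,0,0,-0.0021,0,0,0,0.34]'

```text
time: 8.15
tool_pos: [544.2, 90.8, 11.1]
orientation: [-0.706, -0.011, 0.708, -0.011]
ft_force: [-2.9, -0.5, 1.5]
finger_gap: 29.7
```

```bash
python3 -c "
from mv import *
plan(42,12.8,11,-90)
for i in range(3): print(observe()['ft_force']);im=get_image('scene')
"
```

```text
t 8.15 tcp [544.2  90.8  11.1] tray [39.5 12.9] jaw deg tray -89.93 tip tilt [-0.0015  0.     -1.    ] F [-2.9 -0.5  1.5] gap 29.7 q6 [-0.05  0.45  1.79 -0.    0.9   1.49]
row [0.0001, 0.0001, -0.0034] [0.0008, 0.001, 0.0] dist 2.5 deg 0.1
[-2.90560807 -0.45894325  1.49272831]
[-2.53574866 -0.54170074  1.69716791]
[-3.81866852 -0.22651642  0.74715788]
```

Contact: about 3 N against the rail. One more small press and hold, then back off in -x.

>>> move_arm --rows '[0,0,-0.001,0,0,0,0.34,0,0,-0.001,0,0,0,0.34,0,0,-0.001,0,0,0,0.34,0,0,0.01,0,0,0,0.34,0,0,0.03,0,0,0,0.34,0,0,0.04,0,0,0,0.34,-0.05,0,0.04,0,0,0,0.34,-0.08,0,0.04,0,0,0,0.2,-0.08,0,0.04,0,0,0,0,-0.08,0,0.04,0,0,0,0]'

```text
time: 9.3
tool_pos: [515.5, 89.8, 71.8]
orientation: [0.708, 0.011, -0.706, 0.011]
ft_force: [0.4, 0.4, 0.1]
finger_gap: 8.3
```

```bash
python3 -c "
from mv import *
plan(59,75,70,12)
im=get_image('scene');save(im,'scene7',(170,150,410,320),3.3)
for r in outline_of('scene','spacer')[:3]: print(r['rect'],r['confidence'],w2t(ray(im,r['rect'][0],r['rect'][1],12)))"
```

```text
t 9.3 tcp [515.5  89.8  71.8] tray [10.8 12.7] jaw deg tray -89.94 tip tilt [ 2.2e-03 -1.0e-04 -1.0e+00] F [0.4 0.4 0.1] gap 8.3 q6 [-0.05  0.28  1.86  0.    1.    1.48]
row [0.0025, -0.083, -0.0644] [-1.1861, -0.001, -0.0014] dist 78.8 deg 101.9
[237.6, 291.2, 17.6, 26.5] 0.74 [187.1539271   26.93179794]
```

View pics/scene7.png

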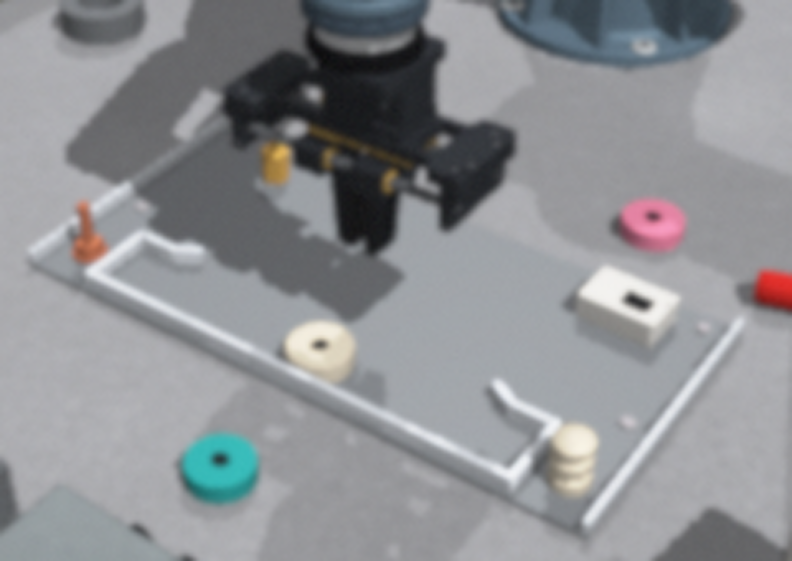

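Disc now sits against the rail (mark ≈ (267,254)). Turning 102° and going round to its +y side.

>>> move_arm --rows '[0,-0.083,-0.064,-0.1,0,0,0,0,-0.083,-0.064,-0.2,0,0,0,0,-0.083,-0.064,-0.3,0,0,0,0,-0.083,-0.064,-0.4,0,0,0,0,-0.083,-0.064,-0.5,0,0,0,0,-0.083,-0.064,-0.6,0,0,0,0,-0.083,-0.064,-0.7,0,0,0,0,-0.083,-0.064,-0.8,0,0,0,0,-0.083,-0.064,-0.9,0,0,0,0,-0.083,-0.064,-0.98,0,0,0]'

```text
time: 10.4
tool_pos: [559.8, 153.5, 69.5]
orientation: [-0.515, -0.485, 0.516, -0.483]
ft_force: [0.3, -0.1, 0.6]
finger_gap: 0.4
```

```bash
python3 -c "
from mv import *
plan(59,75,12,12)
for c in ['top','scene']:
  im=get_image(c)
  for r in outline_of(c,'spacer')[:4]: print(r['rect'],r['confidence'],w2t(ray(im,r['rect'][0],r['rect'][1],12)))"
```

```text
t 10.4 tcp [559.8 153.5  69.5] tray [57. 75.] jaw deg tray -5.39 tip tilt [-2.7e-03 -1.0e-04 -1.0e+00] F [ 0.3 -0.1  0.6] gap 0.4 q6 [0.06 0.4  1.71 0.   1.04 0.13]
row [0.0767, 0.0028, -0.0002] [-0.2023, -0.0001, 0.0018] dist 57.6 deg 17.4
[259.2, 147.2, 10.8, 14.9] 0.69 [181.89767543  20.17399583]
[262.2, 186.0, 17.5, 13.4] 0.49 [64.91607564 11.71866689]
[278.4, 213.1, 143.8, 79.8] 0.34 [-16.07041314 -35.64463184]
[268.6, 258.8, 20.5, 21.1] 0.84 [69.98665056 20.34864606]
[236.8, 291.9, 20.7, 24.5] 0.84 [189.63439101  26.841899  ]
[369.4, 219.6, 19.4, 17.4] 0.59 [-191.27038957  140.4514933 ]
[285.6, 250.0, 215.6, 123.3] 0.26 [23.37027396 34.54869392]
```

Step 1's place is confirmed from the top view: tray ≈ (65, 12). Finishing the turn and lowering.

>>> move_arm --rows '[0.01,0.003,0,-0.1,0,0,0,0.04,0.003,0,-0.2,0,0,0,0.07,0.003,0,-0.202,0,0,0,0.0775,0.003,0,-0.202,0,0,0,0.0775,0.003,0,-0.202,0,0,0]'

```text
time: 11.1
tool_pos: [562.0, 153.3, 12.0]
orientation: [0.438, 0.555, -0.439, 0.554]
ft_force: [-0.0, 0.5, -0.4]
finger_gap: 0.6
```

```bash
python3 -c "
from mv import *
plan(59,47,11,12)
plan(59,-20,11,12)
plan(59,-118.7,11,12)
"
```

```text
t 11.1 tcp [562.  153.3  12. ] tray [59.2 74.8] jaw deg tray 11.53 tip tilt [-2.8e-03 -2.0e-04 -1.0e+00] F [-0.   0.5 -0.4] gap 0.6 q6 [ 0.06  0.5   1.71 -0.    0.94 -0.17]
row [0.0013, -0.0077, 0.0363] [-0.0055, -0.0003, 0.0019] dist 27.8 deg 0.5
t 11.1 tcp [562.  153.3  12. ] tray [59.2 74.8] jaw deg tray 11.53 tip tilt [-2.8e-03 -2.0e-04 -1.0e+00] F [-0.   0.5 -0.4] gap 0.6 q6 [ 0.06  0.5   1.71 -0.    0.94 -0.17]
row [0.0013, -0.0255, 0.1238] [-0.0055, -0.0003, 0.0019] dist 94.8 deg 0.5
t 11.1 tcp [562.  153.3  12. ] tray [59.2 74.8] jaw deg tray 11.53 tip tilt [-2.8e-03 -2.0e-04 -1.0e+00] F [-0.   0.5 -0.4] gap 0.6 q6 [ 0.06  0.5   1.71 -0.    0.94 -0.17]
row [0.0013, -0.0518, 0.2527] [-0.0055, -0.0003, 0.0019] dist 193.5 deg 0.5
```

>>> move_arm --rows '[0.001,-0.004,0.02,0,0,0,0,0.001,-0.007,0.034,0,0,0,0,0.001,-0.008,0.04,0,0,0,0,0.001,-0.0095,0.046,0,0,0,0,0.001,-0.011,0.052,0,0,0,0,0.001,-0.012,0.058,0,0,0,0,0.001,-0.013,0.064,0,0,0,0,0.001,-0.0145,0.07,0,0,0,0,0.001,-0.0155,0.076,0,0,0,0,0.001,-0.017,0.082,0,0,0,0]'

```text
time: 12.1
tool_pos: [565.0, 90.3, 12.4]
orientation: [0.438, 0.555, -0.438, 0.555]
ft_force: [-0.2, 0.4, 0.3]
finger_gap: 0.3
```

```bash
python3 -c "
from mv import *
plan(59,-50,11,12)
for c in ['top','scene']:
  im=get_image(c)
  for r in outline_of(c,'spacer')[:4]: print(r['rect'],r['confidence'],w2t(ray(im,r['rect'][0],r['rect'][1],12)))
save(im,'scene8',(170,150,410,320),3.3)"
```

```text
t 12.1 tcp [565.   90.3  12.4] tray [60.2 11.8] jaw deg tray 11.66 tip tilt [-0.  0. -1.] F [-0.2  0.4  0.3] gap 0.3 q6 [-0.05  0.48  1.74  0.    0.92 -0.28]
row [0.0019, -0.0183, 0.0803] [-0.004, -0.0, 0.0] dist 61.8 deg 0.3
[320.0, 239.2, 8.7, 5.7] 0.37 [ -93.80675465 -156.67113154]
[236.7, 290.4, 20.7, 23.5] 0.76 [186.46202944  23.95031391]
[368.0, 219.6, 15.7, 14.6] 0.68 [-189.30250506  137.59306145]
[104.7, 202.8, 71.4, 40.7] 0.36 [ 139.61430611 -472.83314974]
[198.1, 223.8, 10.6, 17.4] 0.3 [  65.09390267 -201.07059984]
```

View pics/scene8.png

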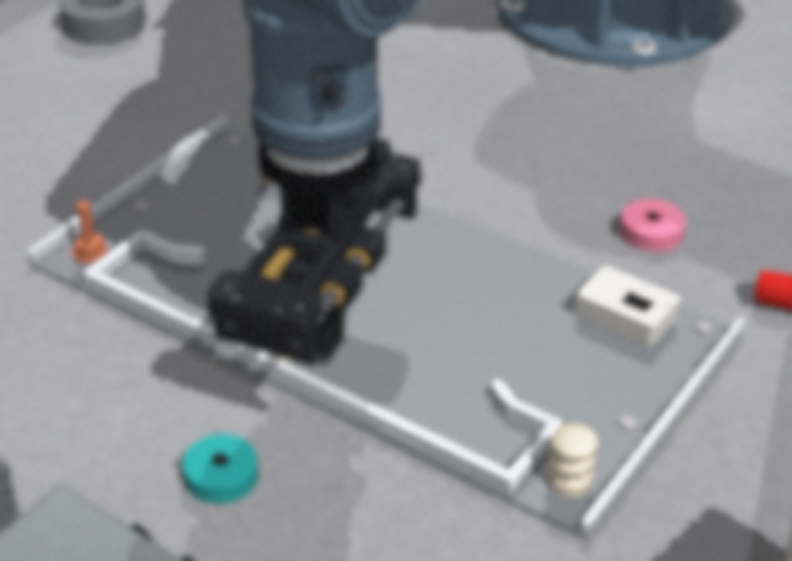

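The gripper hides the disc in this view, and the force is near zero, as a free-sliding 60 g disc would give. The face is angled toward the rail and stays centred on the disc, so I'll continue and check the fit at the end.

>>> move_arm --rows '[0.001,-0.0012,0.006,0,0,0,0,0.001,-0.0025,0.012,0,0,0,0,0.001,-0.0037,0.018,0,0,0,0,0.001,-0.0052,0.025,0,0,0,0,0.001,-0.0066,0.032,0,0,0,0,0.001,-0.008,0.039,0,0,0,0,0.001,-0.0095,0.046,0,0,0,0,0.001,-0.0109,0.053,0,0,0,0,0.001,-0.0124,0.06,0,0,0,0,0.001,-0.0138,0.067,0,0,0,0]'

```text
time: 13.3
tool_pos: [566.5, 38.9, 11.7]
orientation: [0.438, 0.555, -0.438, 0.555]
ft_force: [0.7, 0.2, -0.6]
finger_gap: 0.4
```

```bash
python3 -c "
from mv import *
plan(60,-105,11,12)
for c in ['top','scene']:
  im=get_image(c);save(im,c+'9',(180,150,360,290),4.2)
"
```

```text
t 13.3 tcp [566.5  38.9  11.7] tray [ 60.2 -39.7] jaw deg tray 11.65 tip tilt [-0.  0. -1.] F [ 0.7  0.2 -0.6] gap 0.4 q6 [-0.14  0.47  1.75  0.    0.92 -0.37]
row [0.0009, -0.0179, 0.0852] [-0.0041, -0.0, -0.0] dist 65.3 deg 0.4
```

View pics/scene9.png

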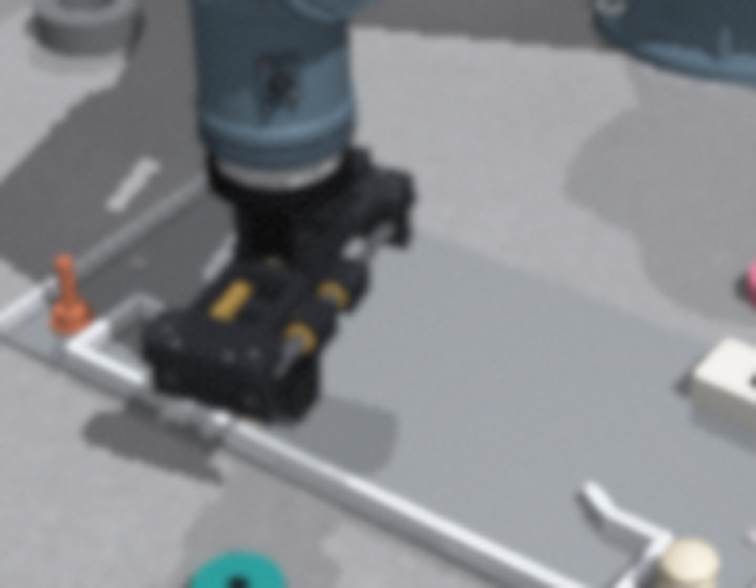

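View pics/top9.png

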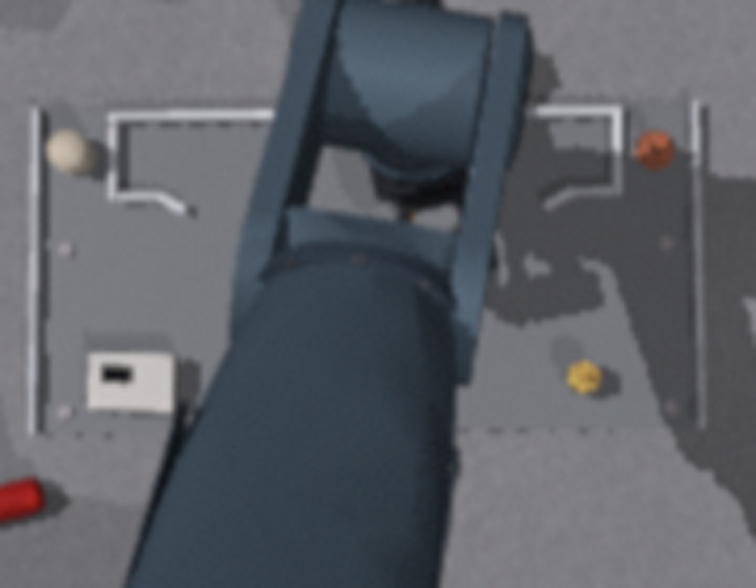

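Before the disc crosses y = -100 I'll verify it is on the rail. Backing off for a look; there is plenty of time.

>>> move_arm --rows '[0,0.002,-0.01,0,0,0,0,0,0.004,-0.02,0,0,0,0,0,0.01,-0.06,0,0,0,0,0,0.026,-0.13,0,0,0,0,0,0.026,-0.13,0,0,0,0,0,0.026,-0.13,0,0,0,0]'

```text
time: 14.0
tool_pos: [562.4, 140.9, 11.7]
orientation: [0.437, 0.556, -0.437, 0.556]
ft_force: [0.0, -0.7, -0.4]
finger_gap: 0.6
```

```bash
python3 -c "
from mv import *
plan(60,-20,11,12)
for c in ['top','scene']:
  im=get_image(c);save(im,c+'10',(180,150,360,290),4.2)
  for r in outline_of(c,'spacer')[:4]: print(r['rect'],r['confidence'],w2t(ray(im,r['rect'][0],r['rect'][1],12)))
"
```

```text
t 14.0 tcp [562.4 140.9  11.7] tray [59.2 62.3] jaw deg tray 11.87 tip tilt [-0.e+00 -1.e-04 -1.e+00] F [ 0.  -0.7 -0.4] gap 0.6 q6 [ 0.04  0.49  1.72 -0.    0.93 -0.2 ]
row [0.0009, -0.0216, 0.1076] [-0.0015, 0.0, 0.0] dist 82.3 deg 0.1
[423.9, 278.5, 30.6, 28.0] 0.64 [-209.77170618 -454.60174666]
[292.3, 187.7, 13.4, 19.2] 0.59 [ 58.87639465 -77.33689479]
[258.9, 147.4, 11.5, 11.8] 0.58 [181.30129185  21.07276381]
[239.1, 242.1, 21.4, 15.4] 0.84 [ 62.22148128 -71.504973  ]
[235.3, 293.1, 17.2, 25.1] 0.6 [194.01864014  26.47135523]
[368.2, 219.7, 19.3, 14.2] 0.49 [-189.20467387  138.18646911]
[288.4, 249.8, 217.2, 131.1] 0.38 [19.12991524 39.43243358]
```

View pics/scene10.png

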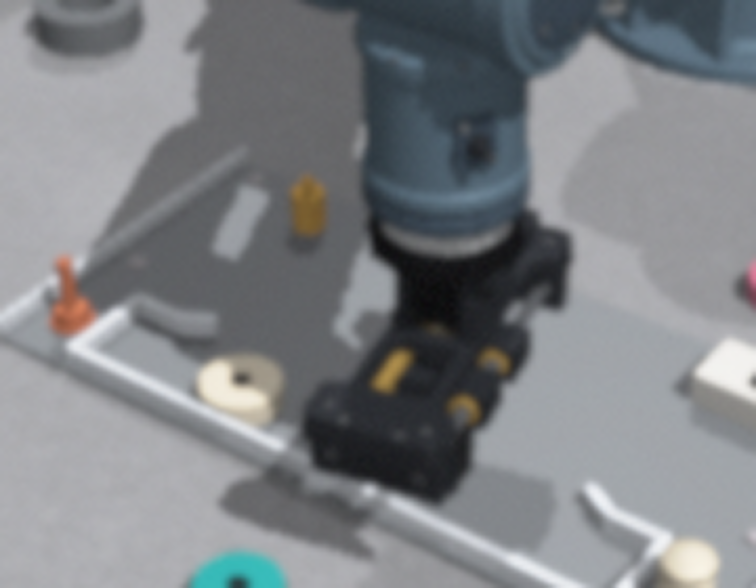

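View pics/top10.png

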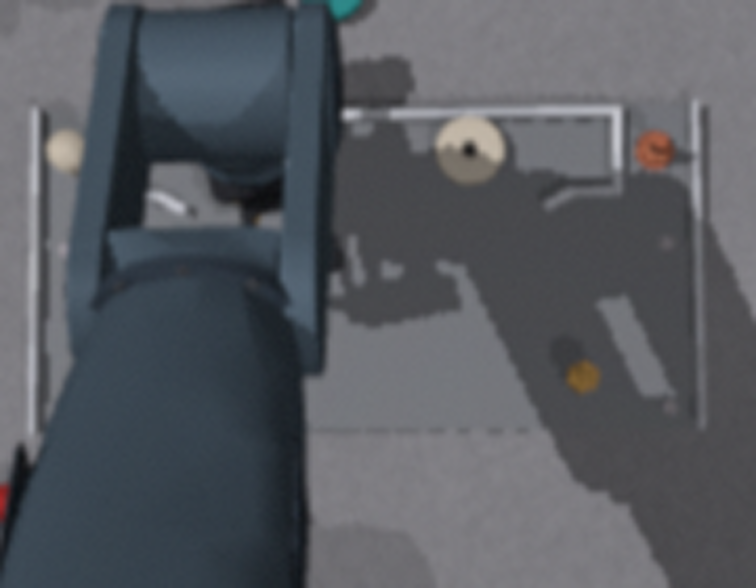

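The disc (top view mark ≈ (292,185), tray ≈ (66,-74)) is against the rail. Resuming the push.

>>> move_arm --rows '[0.001,-0.01,0.05,0,0,0,0,0.001,-0.019,0.1,0,0,0,0,0.001,-0.0245,0.125,0,0,0,0,0.001,-0.0262,0.131,0,0,0,0,0.001,-0.0274,0.137,0,0,0,0,0.001,-0.0286,0.143,0,0,0,0,0.001,-0.0298,0.149,0,0,0,0,0.001,-0.031,0.155,0,0,0,0,0.001,-0.0322,0.161,0,0,0,0,0.001,-0.0334,0.167,0,0,0,0]'

```text
time: 15.2
tool_pos: [567.6, 11.1, 11.0]
orientation: [0.438, 0.555, -0.438, 0.555]
ft_force: [0.0, -0.7, -0.5]
finger_gap: 0.5
```

```bash
python3 -c "
from mv import *
plan(60,-114,11,12)
im=get_image('top');print(w2t(ray(im,291.9,185.2,20)))
"
```

```text
t 15.2 tcp [567.6  11.1  11. ] tray [ 60.4 -67.5] jaw deg tray 11.68 tip tilt [-0.  0. -1.] F [ 0.  -0.7 -0.5] gap 0.5 q6 [-0.19  0.47  1.75  0.    0.92 -0.42]
row [-0.0001, -0.0131, 0.0606] [-0.0037, -0.0, 0.0] dist 46.5 deg 0.3
[ 65.20311427 -76.18962801]
```

>>> move_arm --rows '[0,-0.0012,0.006,0,0,0,0,0,-0.0025,0.012,0,0,0,0,0,-0.0038,0.018,0,0,0,0,0,-0.0051,0.024,0,0,0,0,0,-0.0064,0.03,0,0,0,0,0,-0.0077,0.036,0,0,0,0,0,-0.009,0.042,0,0,0,0,0,-0.0103,0.048,0,0,0,0,0,-0.0113,0.053,0,0,0,0,0,-0.0119,0.056,0,0,0,0]'

```text
time: 16.25
tool_pos: [568.6, -32.2, 11.0]
orientation: [0.438, 0.555, -0.438, 0.555]
ft_force: [-0.1, 0.3, 0.4]
finger_gap: 0.2
```

```bash
python3 -c "
from mv import *
plan(60,-118,11,12)
for i in range(2): get_image('top');print(observe()['ft_force'])
im=get_image('scene');save(im,'scene11',(180,150,360,290),4.2)
"
```

```text
t 16.25 tcp [568.6 -32.2  11. ] tray [  60.2 -110.9] jaw deg tray 11.63 tip tilt [ 0. -0. -1.] F [-0.1  0.3  0.4] gap 0.2 q6 [-0.26  0.48  1.75 -0.    0.92 -0.5 ]
row [-0.0, -0.0021, 0.0092] [-0.0042, 0.0, -0.0] dist 7.1 deg 0.4
[0.29252768 0.01038091 0.36140428]
[-0.67332926  0.24752897  0.17648834]
```

View pics/scene11.png

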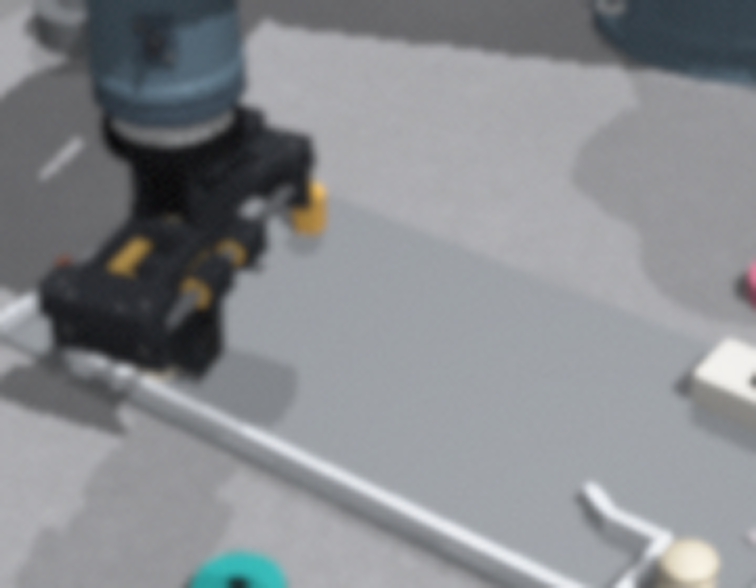

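Now the last 7–9 mm in fine steps, watching for end-wall contact.

>>> move_arm --rows '[0,-0.0004,0.002,0,0,0,0,0,-0.0008,0.004,0,0,0,0,0,-0.0012,0.006,0,0,0,0,0,-0.0016,0.008,0,0,0,0,0,-0.0018,0.009,0,0,0,0,0,-0.0018,0.009,0,0,0,0]'

```text
time: 17.0
tool_pos: [568.9, -38.9, 11.0]
orientation: [0.438, 0.555, -0.438, 0.555]
ft_force: [-0.3, 0.1, -0.2]
finger_gap: 0.7
```

```bash
python3 -c "
from mv import *
plan(60,-120,11,12)
for i in range(2): get_image('top');print(observe()['ft_force'])
"
```

```text
t 17.0 tcp [568.9 -38.9  11. ] tray [  60.2 -117.5] jaw deg tray 11.64 tip tilt [ 1.e-04 -1.e-04 -1.e+00] F [-0.3  0.1 -0.2] gap 0.7 q6 [-0.28  0.48  1.75 -0.    0.92 -0.51]
row [0.0, -0.001, 0.0032] [-0.0042, 0.0001, -0.0001] dist 2.5 deg 0.4
[ 0.39748561 -0.19585362 -0.58703154]
[ 0.14399816 -0.05108373 -0.28420649]
```

>>> move_arm --rows '[0,-0.0001,0.0007,0,0,0,0,0,-0.0003,0.0014,0,0,0,0,0,-0.0004,0.0021,0,0,0,0,0,-0.0004,0.0021,0,0,0,0]'

```text
time: 17.5
tool_pos: [568.7, -39.4, 10.9]
orientation: [0.438, 0.555, -0.438, 0.555]
ft_force: [0.2, 5.1, 2.3]
finger_gap: 0.4
```

```bash
python3 -c "
from mv import *
plan(60,-121,11,12)
for i in range(2): get_image('top');print(observe()['ft_force'])
"
```

```text
t 17.5 tcp [568.7 -39.4  10.9] tray [  60.  -118.1] jaw deg tray 11.65 tip tilt [-5.0e-04  1.3e-03 -1.0e+00] F [0.2 5.1 2.3] gap 0.4 q6 [-0.28  0.48  1.75  0.    0.92 -0.51]
row [-0.0001, -0.0008, 0.0038] [-0.0041, -0.001, 0.0001] dist 2.9 deg 0.4
[-0.37349151  5.29378501  1.19136874]
[-0.36533778  5.18618616  1.26489564]
```

About 5 N against the end wall at the predicted position, and held. Backing off and lifting clear.

>>> move_arm --rows '[0,0,0,0,0,0,0,0,0,0,0,0,0,0,0,0.002,-0.01,0,0,0,0,0,0.006,-0.03,0,0,0,0,0,0.015,-0.08,0,0,0,0,-0.05,0.03,-0.14,0,0,0,0,-0.1,0.04,-0.2,0,0,0,0,-0.16,0.05,-0.25,0,0,0,0,-0.16,0.05,-0.25,0,0,0,0,-0.16,0.05,-0.25,0,0,0,0]'

```text
time: 18.6
tool_pos: [563.8, 154.2, 134.8]
orientation: [0.439, 0.554, -0.435, 0.558]
ft_force: [0.7, -0.8, 0.0]
finger_gap: 0.3
```

```bash
python3 -c "
from mv import *
plan(60,-121,11,12)
for c in ['top','scene']:
  im=get_image(c);save(im,c+'12',(180,150,360,290),4.2)
  if c=='top':save(im,'top12b',(300,165,345,200),16)
  for r in outline_of(c,'spacer')[:4]: print(r['rect'],r['confidence'],w2t(ray(im,r['rect'][0],r['rect'][1],12)))
  print(proj(im,[*t2w(66,-151),20]))
"
```

```text
t 18.6 tcp [563.8 154.2 134.8] tray [61.  75.6] jaw deg tray 11.88 tip tilt [ 7.2e-03  7.0e-04 -1.0e+00] F [ 0.7 -0.8  0. ] gap 0.3 q6 [ 0.06  0.31  1.67  0.    1.15 -0.17]
row [0.165, -0.0565, 0.2561] [-0.0014, 0.0007, -0.0048] dist 232.4 deg 0.4
[317.0, 185.9, 12.6, 15.8] 0.79 [  63.45337982 -150.3743522 ]
[123.6, 174.6, 48.0, 30.1] 0.72 [103.72467724 425.37218442]
[274.1, 212.6, 147.3, 77.9] 0.68 [-14.46857963 -22.99526274]
[258.4, 146.1, 12.1, 16.6] 0.65 [185.26867311  22.55287721]
[np.float64(317.35666244396145), np.float64(184.65655452270465)]
[235.8, 291.9, 14.8, 20.4] 0.88 [190.81715952  25.14800275]
[367.2, 217.9, 17.1, 18.2] 0.73 [-194.64890364  132.78599633]
[211.9, 233.4, 18.3, 16.9] 0.62 [  74.17862307 -146.67843725]
[np.float64(212.52043146066092), np.float64(228.4552386844852)]
```

View pics/scene12.png

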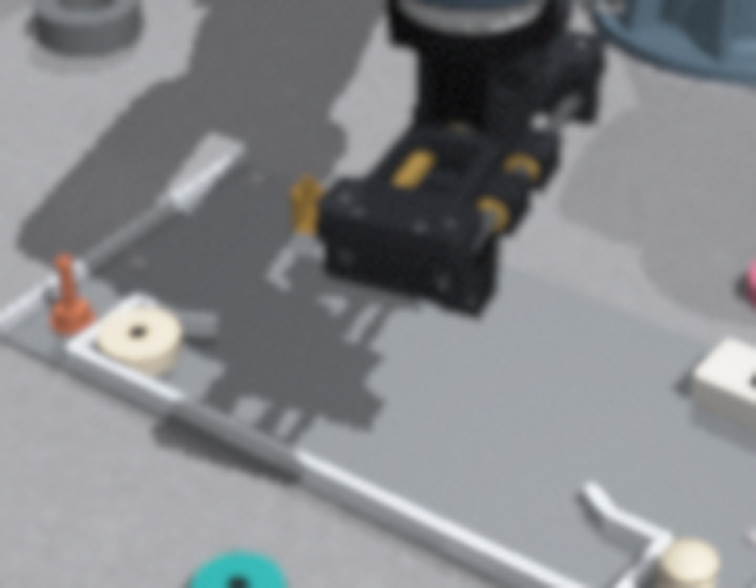

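View pics/top12b.png

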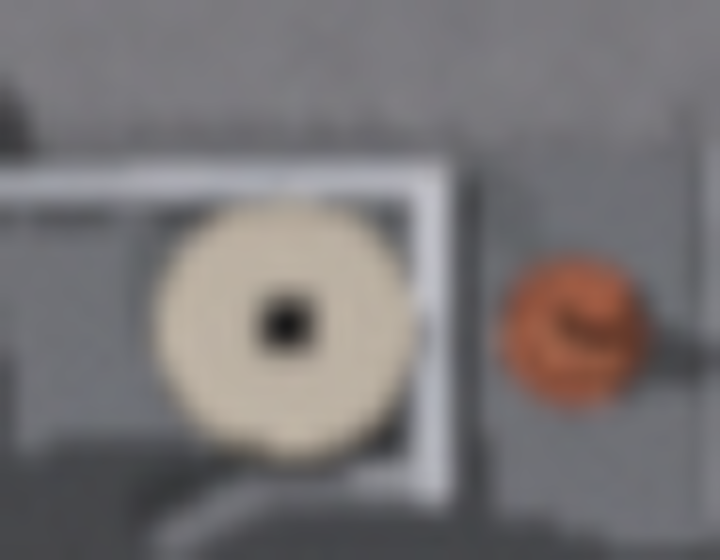

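View pics/top12.png

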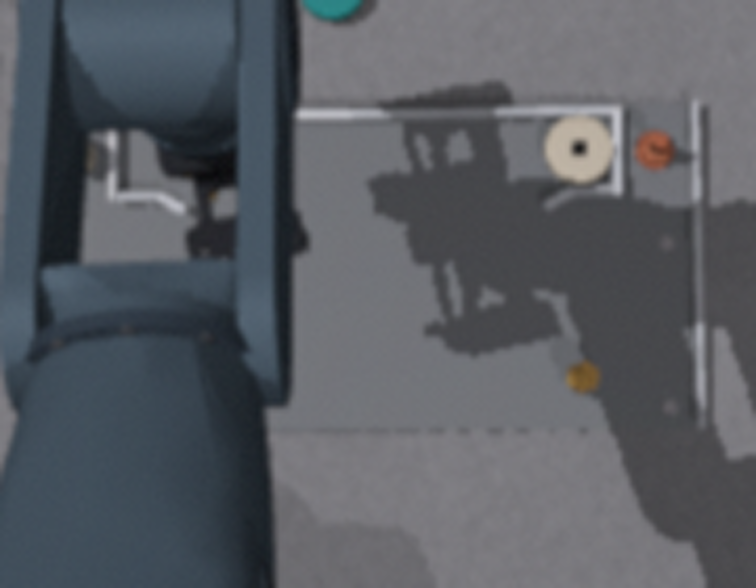

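The disc sits in the corner touching rail and end wall: mark at (317.4, 185.0) against the predicted home (317.4, 184.7), within about 2 mm. The gripper is 135 mm up and clear, so I'm handing in.

```bash
python3 -c "
from mv import *
s=observe();print(s['time'],s['ft_force'],abs(s['dq']).max());print(job_done())"
```

```text
18.8 [-0.19810519 -0.60773529 -0.18349479] 0.013961274200196303
the job is handed in; nothing more can be done
None
```

The disc is fully home in pocket_right, the corner at the copper stud's end (-y). I handed the job in at 18.8 s of the allowed 51 s; no verdict was reported.

- **Against the rail:** I pushed it with the two slightly opened fingertips until it met the rail at tray y ≈ +12. Contact force was about 3–4 N, and a top-view check put it at about (65, 12).
- **Into the corner:** I slid it along the rail with the shut fingers angled about 12° toward the rail. Partway along, near y ≈ -75, I backed off and checked that it was still against the rail. It met the end wall with about 5 N.

**Last checks:**
- The disc's centre mark was at pixel (317.4, 185) against (317.4, 184.7) predicted for fully home, an error of about 1–2 mm. In the enlarged top view it touches both rail and end wall.
- The gripper was 135 mm up and clear, with forces near zero.
- The standoff looked unmoved in the last pictures, as did the parts of the battery that showed. I did not measure the bystanders' positions.

**Disagreements:**
- The network's scene-view outline put the disc about 9 mm off in x at the end. Lip and rail hide part of it there, so I trusted the top view and the contact forces.
- While sliding along the rail, the force was too small to measure and the gripper hid the disc in both cameras. The slide was therefore confirmed only by that one check partway and by the final position.

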